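# Set the frame-arm jig to its gauge pointer

### The arm

A 6-joint arm with a two-finger parallel gripper is mounted at the origin on the work surface. World frame = base frame: x ahead of the robot, y to its left, z up, the work surface at z = 0. Lengths are in m, angles in rad, forces in N, time in s.
With the tool pointing down it reaches from about 0.25 to 0.725 m from the base axis. Payload 4 kg.
Tool frame: the origin (TCP) lies midway between the tips of the shut fingers; the grasp point (between the pads) lies 19 mm behind it; z points along the fingers, y is the direction in which the jaws open and shut (so a half turn about z gives the same grasp; the last joint's range is limited). The gripper opens to 85 mm and grips with 20 to 120 N. Pads are 22 mm wide; open, the fingers measure 114 mm over their backs; the gripper's body (76 mm by 85 mm) begins 54 mm behind the grasp point. The pads swing forward as they close: fully open they stand 13 mm farther back than shut.
Start: joints at [-1.34, 0.241, 0.005, 1.335, 0, 1.571], TCP at [0.114, -0.487, 0.231] pointing down, gripper open.
Joint ranges: [-2.72, 2.72], [-1.05, 1.87], [-1.09, 1.28], [-1.99, 2.15], [-1.42, 1.44], [-3.14, 3.14]. Speed limits (rad/s): [2.79, 2.79, 3.14, 3.14, 3.14, 3.14].

### API

Orientations are given as a unit quaternion [x, y, z, w].
In Python, from workcell import get_obs, camera, camera_model, job_done, masks_of gives the robot as it stands.
- The arm moves only by the tool jog_arm, never from a script. Its argument "deltas" is a list that holds one entry, the list of rows, each a list of 7 numbers: the shift along the tool's x, y, z in mm, then the turn, a rotation vector about the tool's x, y, z in degrees, then the finger opening in mm, from 0 to 85.4. A call has 1 to 5 rows; each row shifts and turns the pose as measured when the row begins, along the tool's axes as they then stand; what a row does not reach is not made up. A row lasts 1/10 s, in which the tool goes at most 50 mm and 8.59 degrees, less where a joint would pass 70% of its speed; a pose out of reach is approached as far as the arm can. A call with a gripper value outside its range is refused whole. The fingers move at their own pace and stop on an object; the grip force is fixed at half the most. Time passes only in rows, so rows that do not move let the fingers close. It gives the time, the measured TCP pose, the force and the opening at its end, in the units of the state.
- get_obs(): the state, without advancing time (a new reading comes with each control period).
- camera(name): name is "scene" or "side" or "wrist"; returns the picture (384x512x3 uint8, red, green, blue); there is no depth.
- camera_model(name): a dict with "fovy" (degrees; the focal length in pixels is half the picture's height over the tangent of half this angle, whatever the lens; pixels are square), "cx", "cy" (the principal point, pixels), "pose" (4x4, takes a point from camera to world coordinates); the wrist camera has in their place "T_tool_cam" (4x4, takes a point from camera to tool coordinates, whose origin is the TCP and whose axes are the flange's). Camera axes: x right, y down, z forward; pixel columns grow to the right and rows downward; lengths in m; the calibration is good to about 2 mm. A picture is of the moment at which its call begins: read the wrist's pose just before it. camera_model takes no time and is no camera call.
- job_done(): hands the job in, once; it reports no verdict.
Trained networks look in the newest picture that a camera, given by its name, has taken for a name from the list of things; names that differ only in an ending like _2 or _b are one class to them, and where a whole thing is asked for, a point or a joint stands for the part that bears it (a point fixed in the world has none). Each returns a list of dicts, best first, with "conf" (0 to 1); they miss things now and then, are a little off and sometimes report something else, mostly with a low value. They report only what shows in the picture. A call takes as long as a camera call.
- masks_of(target, camera): "pixels" (384x512 bool, what is visible of it) and "at" ([column, row] in pixels, amid what is visible of it).
The state is a dict: "clock": time; "joint_pos": joint angles; "joint_vel": joint speeds; "tau": joint torques, N m; "eef_pos": TCP position; "tool_rot": TCP orientation; "ft_force": force on the tool from outside, world axes, zero at the start; "ft_torque": the same for the moment, N m; "grip_width": finger opening in m.
Only numpy, scipy, OpenCV 4.12 (cv2) and the standard library are available. Lean on these libraries where they do the work, as an engineer would, in place of code of your own. Each camera call takes 0.05 s, during which the arm holds its last target. There are 200 camera calls.

### The job

Close the gap of the drone-arm jig to its gauge: with a fingertip resting on top of the knurled wheel, roll the wheel towards the jaws until the face of the sliding jaw is level with the tip of the small brass pointer beside it, then take the hand away. Move the jaw only by its wheel, not by pushing it; do not pick up or displace anything, neither the tube lying in the jig, nor the pointer, nor the loose parts around.

Things in the scene. Friction and masses are not known exactly. Their poses are not given: they have to be found in the camera images.
- jig: The jig, fixed to the table: aluminium base 90 mm wide (its x), 340 long (its y), 12 thick. Origin: centre of its underside, z up. Along its y: wheel housing at -115 mm (two cheeks, 66 mm high, 78 long, 50 over their outsides), sliding jaw, tube in its saddle (+86 mm), fixed jaw (+97 to +127 mm, 60 mm high). Closing is towards the jig's +y.
- wheel: Knurled wheel, 64 mm diameter, 24 wide, axle level along the jig's x; origin at the axle's centre, 50 mm above the table. Its top 16 mm stands out of the housing. It does not give when pressed; a light press of a few newtons is enough to drive it. Turns at about 1 N at the rim, stays where left. Top rolled to the jig's +y moves the jaw to +y, 0.375 mm per mm of rim; rolled back it opens. Needs several strokes.
- wheel_top (a point): The topmost point of the wheel, in the middle of its width (82 mm above the table; does not turn with the wheel). Axes as the jig's.
- jaw: The sliding jaw: a dark steel block 50 mm wide (jig x), 30 mm long (jig y), its top 55 mm above the table. Origin at the foot of the middle of its face (the face looks to the jig's +y). Driven by the wheel alone; must not be pushed. It starts 25 to 60 mm short of the pointer and can run at least 20 mm past it.
- jaw_edge (a point): The top corner of the sliding jaw's face on the pointer's side (jig +x), 55 mm above the table; moves with the jaw. Axes as the jig's.
- mark (a point): Tip of the brass gauge pointer, 55 mm above the table, 2 mm clear of the jaw's side: a level finger 3 mm thick along the jig's y (the point is mid-thickness), on a small clip on the rail at the jig's +x edge. The jaw is set when jaw_edge has the same jig-y as mark. The clip's place along the rail varies. Axes as the jig's.
- tube: A white drone-arm tube, 18 mm in diameter and 160 mm long, lying loose along the jig's x in the saddle in front of the fixed jaw; origin at its middle, 31 mm above the table. To be left alone.
- motor: A small loose motor, 28 mm in diameter, 42 mm high with its shaft, standing beside the wheel on the jig's +x side; origin under its centre. To be left alone.
- battery: A loose battery pack, 36 x 75 x 30 mm, on the jig's +x side; origin under its centre. To be left alone.
- screwdriver: A loose screwdriver, 170 mm long, lying on the jig's -x side (the robot's side). To be left alone.
- block: A loose brass block, 40 x 30 x 25 mm, on the jig's -x side near the wheel; origin under its centre. To be left alone.

How it is judged:
On the way:
1. a fingertip rests on the wheel (contact force between the fingers and wheel above 0.5 N), for 0.1 s.
At the end, for the whole second after the job is handed in: The face of the sliding jaw is level with the pointer's tip within 2.5 mm along the jig's length, jaw and wheel at rest; pointer within 3 mm, and tube and loose parts within 10 mm, of where they began (y of jaw_edge in the frame of mark between -0.0025 and 0.0025 m and linear speed of jaw below 0.002 m/s and angular speed of wheel below 0.1 rad/s and not (distance of tube from where it was at the start of the episode above 0.01 m) and not (distance of motor from where it was at the start of the episode above 0.01 m) and not (distance of battery from where it was at the start of the episode above 0.01 m) and not (distance of screwdriver from where it was at the start of the episode above 0.01 m) and not (distance of block from where it was at the start of the episode above 0.01 m) and not (distance of mark from where it was at the start of the episode above 0.003 m)); the robot touches nothing.
It fails at once if the sliding jaw is pushed directly (over 4 N) (contact force between the arm and jaw above 4 N).
It fails at once if the sliding jaw is pushed by the fingers (over 4 N) (contact force between the fingers and jaw above 4 N).
It fails at once if the pointer is shifted more than 3 mm (distance of mark from where it was at the start of the episode above 0.003 m).
It fails at once if the tube is lifted or shifted more than 10 mm (distance of tube from where it was at the start of the episode above 0.01 m).
It fails at once if a loose part is lifted or shifted more than 10 mm (distance of any of motor, battery, screwdriver, block from where it was at the start of the episode above 0.01 m).
It also fails if it takes over 64 s, if anything falls off the work surface, if the arm or the gripper's body presses on something with over 40 N, if the wrist force passes 120 N, or if a joint passes its speed limit or range.

## Working session

There is one attempt and no reset: what is moved stays moved. The work goes in short steps, Python scripts to look and compute and a tool call to move; the robot and the scene stay as the last step left them, time stands still between calls to the robot, and variables do not carry over. Pictures are saved under pics/ and viewed, about 8 in all and at most 12, crops included, and the job is handed in when it is done.

Besides the shell and the picture viewer there is one more tool, called after "Call:" as name(argument=value, ...), one argument or row to a line, values as JSON. jog_arm: Moves the arm, as the interface text tells. Its arguments: {"type":"object","properties":{"deltas":{"type":"array"}},"required":["deltas"]}

```bash
mkdir -p pics; ls
cat > h.py <<'E'
import numpy as np, cv2
from workcell import *
from scipy.spatial.transform import Rotation as R
def model(n):
    m=camera_model(n); f=192/np.tan(np.radians(m['fovy'])/2)
    if 'pose' in m: T=np.array(m['pose'])
    else:
        o=get_obs(); W=np.eye(4); W[:3,:3]=R.from_quat(o['tool_rot']).as_matrix(); W[:3,3]=o['eef_pos']
        T=W@np.array(m['T_tool_cam'])
    return f,m['cx'],m['cy'],T
def atz(M,px,z):
    f,cx,cy,T=M; d=T[:3,:3]@np.array([(px[0]-cx)/f,(px[1]-cy)/f,1]); o=T[:3,3]
    return o+d*(z-o[2])/d[2]
def proj(M,p):
    f,cx,cy,T=M; q=T[:3,:3].T@(np.array(p)-T[:3,3]); return np.array([cx+f*q[0]/q[2],cy+f*q[1]/q[2]])
E
python3 - <<'E'
from h import *
for n in ['scene','side']:
    im=camera(n); cv2.imwrite(f'pics/{n}0.png',im[:,:,::-1])
    M=model(n); print(n,M[0],M[1],M[2],np.round(M[3],3).tolist())
    for t in ['jig','wheel','jaw','mark','tube','motor','battery','block','screwdriver']:
        r=masks_of(t,n)
        for q in r[:1]: print(t,q['conf'],np.round(q['at']),q['pixels'].sum(), np.round(atz(M,q['at'],0.05),3))
print(get_obs()); print(camera_model('wrist'))
a=cv2.imread('pics/scene0.png');b=cv2.imread('pics/side0.png')
E
```

```text
pics
scene 467.06830454640726 256.61796694799176 188.0891918145677 [[0.585, 0.45, -0.674, 1.12], [0.811, -0.331, 0.482, -0.368], [-0.006, -0.829, -0.559, 0.536], [0.0, 0.0, 0.0, 1.0]]
jig 0.86 [237. 206.] 6466 [ 0.558 -0.009  0.05 ]
wheel 0.91 [201. 200.] 555 [ 0.507 -0.052  0.05 ]
jaw 0.59 [238. 207.] 671 [ 0.562 -0.011  0.05 ]
mark 0.54 [265. 204.] 147 [0.585 0.033 0.05 ]
tube 0.88 [301. 185.] 622 [0.574 0.125 0.05 ]
motor 0.66 [224. 261.] 335 [ 0.663 -0.104  0.05 ]
battery 0.73 [290. 238.] 1196 [0.682 0.012 0.05 ]
block 0.75 [176. 203.] 179 [ 0.486 -0.092  0.05 ]
screwdriver 0.88 [235. 182.] 534 [0.493 0.029 0.05 ]
side 473.14029656664866 258.3628552321528 199.35471266960187 [[-0.801, -0.41, 0.437, 0.181], [-0.599, 0.529, -0.601, 0.528], [0.016, -0.743, -0.669, 0.633], [0.0, 0.0, 0.0, 1.0]]
jig 0.81 [244. 240.] 8011 [0.519 0.1   0.05 ]
wheel 0.7 [288. 180.] 523 [ 0.549 -0.076  0.05 ]
jaw 0.91 [270. 208.] 779 [0.53  0.011 0.05 ]
mark 0.42 [240. 214.] 130 [0.564 0.056 0.05 ]
tube 0.57 [238. 265.] 504 [0.493 0.149 0.05 ]
motor 0.67 [257. 174.] 238 [ 0.607 -0.053  0.05 ]
battery 0.7 [
[... 553 characters left out ...]
73842,  0.2313013 ]), 'tool_rot': array([ 9.93349613e-01,  1.15137076e-01, -2.35030450e-07, -4.61630857e-06]), 'ft_force': array([-0.45639525, -0.40282512,  0.10877579]), 'ft_torque': array([-0.00533135,  0.00578721, -0.00702566]), 'grip_width': 0.08555020556616583}
{'fovy': 63.542598779203, 'cx': 253.55067492181038, 'cy': 188.94038045457924, 'T_tool_cam': array([[ 1.05138663e-03, -9.57542648e-01, -2.88289735e-01,
         7.34459044e-02],
       [ 9.99999344e-01,  8.75991110e-04,  7.37407772e-04,
         4.75475637e-04],
       [-4.53560146e-04, -2.88290322e-01,  9.57542941e-01,
        -1.43507244e-01],
       [ 0.00000000e+00,  0.00000000e+00,  0.00000000e+00,
         1.00000000e+00]])}
```

Run:
```python
import cv2,numpy as np
a=cv2.imread('pics/scene0.png')[110:310,130:370];b=cv2.imread('pics/side0.png')[110:310,130:370]
cv2.imwrite('pics/c0.png',np.hstack([cv2.resize(x,None,fx=1.66,fy=1.66,interpolation=cv2.INTER_CUBIC) for x in(a,b)]))
cv2.imwrite('pics/c0.png',np.vstack([cv2.resize(x[20:175],None,fx=1.9*1.6,fy=1.9,interpolation=3) if 0 else cv2.resize(x[15:165],None,fx=2,fy=2,interpolation=3) for x in(a,b)]))
```

```text
(no output)
```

View pics/c0.png

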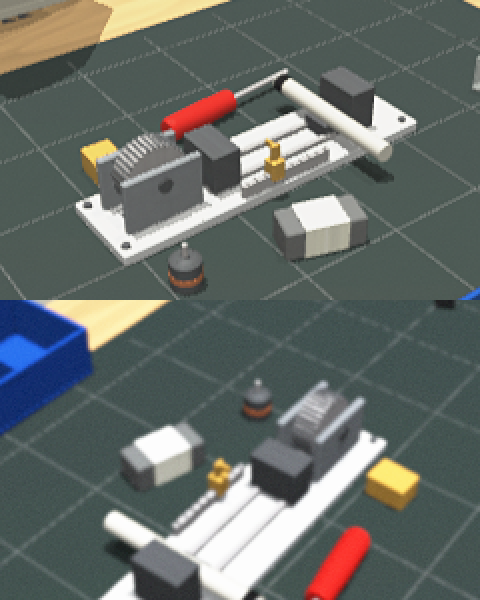

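Run:
```python
from h import *
M=model('scene')
c=[(78,207),(127,261),(415,122)]
for u,v in c: print(np.round(atz(M,(u/2+130,v/2+125),0.012),4))
S=model('side')
for u,v in [(386,438)]: print('side right corner',np.round(atz(S,(u/2+130,(v-300)/2+125),0.012),4))
# triangulate
def tri(a,b):
    A=[];B=[]
    for (f,cx,cy,T),p in((M,a),(S,b)):
        d=T[:3,:3]@np.array([(p[0]-cx)/f,(p[1]-cy)/f,1]);d/=np.linalg.norm(d);P=np.eye(3)-np.outer(d,d);A.append(P);B.append(P@T[:3,3])
    return np.linalg.solve(sum(A),sum(B))
for n,a,b in [('wheel',(201,200),(288,180)),('mark',(265,204),(240,214)),('jaw',(238,207),(270,208)),('tube',(301,185),(238,265)),('motor',(224,261),(257,174)),('block',(176,203),(323,217))]: print(n,np.round(tri(a,b),4))
```

```text
[ 0.4998 -0.1172  0.012 ]
[ 0.5877 -0.117   0.012 ]
[0.5784 0.2197 0.012 ]
side right corner [ 0.4938 -0.1217  0.012 ]
wheel [ 0.5352 -0.0615  0.069 ]
mark [0.5709 0.0444 0.0378]
jaw [ 5.416e-01 -5.000e-04  3.460e-02]
tube [0.5234 0.1438 0.0185]
motor [ 0.6325 -0.0863  0.0166]
block [ 0.4538 -0.0695  0.017 ]
```

Call:
jog_arm(
  deltas=[
    [[0,0,0,0,0,6,0],[0,0,0,0,0,5.6,0],[34,-36,0,0,0,0,0],[34,-36,0,0,0,0,0],[34,-36,0,0,0,0,0]],
  ],
)

```text
clock: 1.5
eef_pos: [0.2137, -0.3791, 0.2304]
tool_rot: [1.0, 0.004, 0.0, 0.001]
ft_force: [1.2, 0.0, -0.0]
grip_width: 0.0123
```

Call:
jog_arm(
  deltas=[
    [[34,-36,0,0,0,0,0],[34,-36,0,0,0,0,0],[34,-36,0,0,0,0,0],[34,-36,0,0,0,0,0],[34,-36,0,0,0,0,0]],
  ],
)

```text
clock: 2.0
eef_pos: [0.3841, -0.1948, 0.2312]
tool_rot: [1.0, 0.002, 0.002, 0.003]
ft_force: [0.0, -1.2, -0.7]
grip_width: 0.0003
```

Call:
jog_arm(
  deltas=[
    [[33,-36,0,0,0,0,0],[33,-36,0,0,0,0,0],[33,-36,0,0,0,0,0],[33,-36,0,0,0,0,0],[29,-36,10,0,0,0,0]],
  ],
)

```text
clock: 2.5
eef_pos: [0.5491, -0.0079, 0.2234]
tool_rot: [1.0, 0.003, 0.006, 0.004]
ft_force: [0.8, -0.6, -0.4]
grip_width: 0.0005
```

Call:
jog_arm(
  deltas=[
    [[0,-15,10,0,0,0,0],[0,0,0,0,0,0,0]],
  ],
)

```text
clock: 2.7
eef_pos: [0.5513, 0.0088, 0.2103]
tool_rot: [1.0, 0.01, 0.005, 0.002]
ft_force: [0.3, 0.1, -0.4]
grip_width: -0.0001
```

```bash
cat > look.py <<'E'
import sys
from h import *
o=get_obs(); M=model('wrist'); im=camera('wrist'); cv2.imwrite(f'pics/{sys.argv[1]}.png',im[:,:,::-1])
np.savez(f'pics/{sys.argv[1]}.npz',f=M[0],cx=M[1],cy=M[2],T=M[3])
print(o['clock'],np.round(o['eef_pos'],4),R.from_quat(o['tool_rot']).as_euler('xyz',degrees=True).round(2),o['ft_force'].round(2))
for t,z in [('wheel',.08),('jaw',.055),('mark',.055),('jaw_edge',.055),('tube',.031)]:
    for q in masks_of(t,'wrist')[:1]:
        ys,xs=np.where(q['pixels']); print(t,round(q['conf'],2),np.round(q['at']),'box',xs.min(),xs.max(),ys.min(),ys.max(),np.round(atz(M,q['at'],z),4))
E
python3 look.py w1
```

```text
2.7 [0.5513 0.0088 0.2103] [179.79  -0.52   1.11] [ 0.32  0.07 -0.39]
wheel 0.7 [341. 101.] box 327 358 83 110 [ 0.6235 -0.0654  0.08  ]
jaw 0.73 [260. 190.] box 244 273 159 213 [0.5352 0.0008 0.055 ]
mark 0.77 [217. 148.] box 211 225 139 162 [0.5773 0.0435 0.055 ]
tube 0.97 [130. 174.] box 113 146 100 251 [0.5439 0.1391 0.031 ]
```

View pics/w1.png

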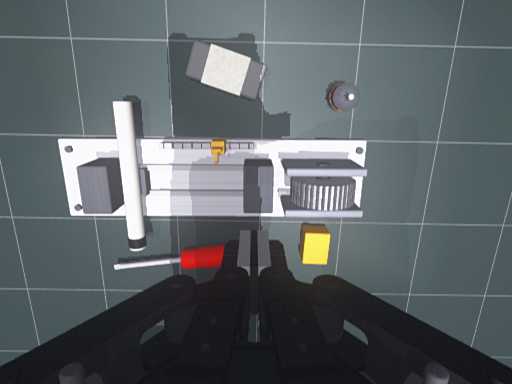

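Run:
```python
from h import *
d=np.load('pics/w1.npz'); M=(float(d['f']),float(d['cx']),float(d['cy']),d['T'])
for n,p,z in [('bTL',(59,140),.012),('bTR',(365,140),.012),('bBL',(71,216),.012),('bBR',(362,217),.012),('wheel c',(323,191),.08),('wheel R',(356,191),.066),('wheel L',(290,191),.066),('tip',(217,162),.055),('jawTL',(244,159),.055),('jawBL',(244,212),.055),('jawTR',(273,159),.055),('cheekup L',(280,160),.066),('cheekup R',(366,172),.066)]: print(n,np.round(atz(M,p,z),4))
im=cv2.imread('pics/w1.png')[130:225,200:375]; cv2.imwrite('pics/w1c.png',cv2.resize(im,None,fx=4.5,fy=4.5,interpolation=cv2.INTER_CUBIC))
```

```text
bTL [0.5757 0.2214 0.012 ]
bTR [ 0.5824 -0.1148  0.012 ]
bBL [0.4866 0.2211 0.012 ]
bBR [ 0.4918 -0.1222  0.012 ]
wheel c [ 0.543  -0.0567  0.08  ]
wheel R [ 0.5395 -0.0923  0.066 ]
wheel L [ 0.5382 -0.0281  0.066 ]
tip [0.5632 0.0437 0.055 ]
jawTL [0.5667 0.0172 0.055 ]
jawBL [0.5115 0.0166 0.055 ]
jawTR [ 0.5673 -0.0111  0.055 ]
cheekup L [ 0.5685 -0.017   0.066 ]
cheekup R [ 0.5585 -0.0997  0.066 ]
```

View pics/w1c.png

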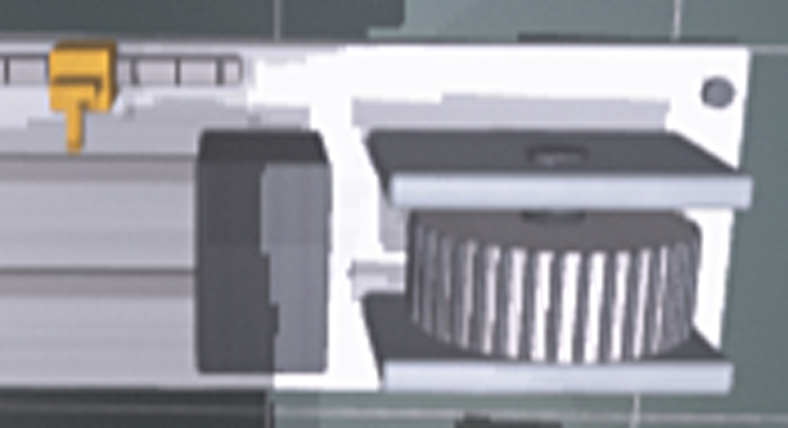

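Call:
jog_arm(
  deltas=[
    [[-7,42,10,0,0,0,0],[-7,42,20,0,0,0,0],[0,0,40,0,0,0,0],[0,0,35,0,0,0,0],[0,0,0,0,0,0,0]],
  ],
)

```text
clock: 3.5
eef_pos: [0.542, -0.0882, 0.112]
tool_rot: [1.0, 0.002, 0.014, 0.003]
ft_force: [-1.2, 0.2, -0.8]
grip_width: -0.0
```

Call:
jog_arm(
  deltas=[
    [[-4,-13,6,0,-1.6,0,0],[0,0,8,0,0,0,0],[0,0,0,0,0,0,0]],
  ],
)

```text
clock: 3.8
eef_pos: [0.5396, -0.0756, 0.1014]
tool_rot: [1.0, 0.001, 0.001, 0.004]
ft_force: [0.2, 0.1, 0.7]
grip_width: -0.0002
```

Call:
jog_arm(
  deltas=[
    [[0,0,12,0,0,0,0],[0,0,4,0,0,0,0],[0,0,2,0,0,0,0],[0,0,0,0,0,0,0]],
  ],
)

```text
clock: 4.2
eef_pos: [0.5421, -0.0747, 0.0846]
tool_rot: [1.0, 0.002, 0.004, 0.004]
ft_force: [-0.2, -0.9, -1.0]
grip_width: -0.0001
```

Call:
jog_arm(
  deltas=[
    [[-2,0,2,0,0,0,0],[0,0,1,0,0,0,0],[0,0,0,0,0,0,0]],
  ],
)

```text
clock: 4.5
eef_pos: [0.5401, -0.0748, 0.0817]
tool_rot: [1.0, 0.002, 0.004, 0.004]
ft_force: [-0.2, -0.1, 0.5]
grip_width: -0.0001
```

Call:
jog_arm(
  deltas=[
    [[0,0,1,0,0,0,0],[0,0,0.5,0,0,0,0]],
  ],
)

```text
clock: 4.7
eef_pos: [0.5404, -0.075, 0.0811]
tool_rot: [1.0, 0.002, 0.005, 0.004]
ft_force: [-2.1, -0.4, 5.3]
grip_width: -0.0001
```

Call:
jog_arm(
  deltas=[
    [[0,-4,0.5,0,0,0,0],[0,-6,0.5,0,0,0,0]],
  ],
)

```text
clock: 4.9
eef_pos: [0.5403, -0.0672, 0.082]
tool_rot: [1.0, 0.001, 0.005, 0.006]
ft_force: [-3.2, -1.0, 7.9]
grip_width: 0.0002
```

Call:
jog_arm(
  deltas=[
    [[0,-6,0.4,0,0,0,0],[0,-6,0.4,0,0,0,0],[0,-6,0.4,0,0,0,0]],
  ],
)

```text
clock: 5.2
eef_pos: [0.5407, -0.0493, 0.0816]
tool_rot: [1.0, 0.0, 0.006, 0.007]
ft_force: [0.0, -0.3, 1.1]
grip_width: -0.0
```

Call:
jog_arm(
  deltas=[
    [[0,0,-10,0,0,0,0],[0,13,0,0,0,0,0],[0,13,0,0,0,0,0]],
  ],
)

```text
clock: 5.5
eef_pos: [0.5406, -0.0736, 0.0919]
tool_rot: [1.0, 0.003, 0.006, 0.007]
ft_force: [0.8, -1.3, 0.1]
grip_width: 0.0003
```

```bash
python3 look.py w2
```

```text
5.5 [ 0.5406 -0.0736  0.0919] [179.24  -0.65   0.31] [ 0.76 -1.28  0.06]
wheel 0.67 [218. 224.] box 181 285 205 262 [ 0.5476 -0.0554  0.08  ]
jaw 0.92 [125. 222.] box 89 161 173 263 [0.5387 0.0055 0.055 ]
mark 0.58 [ 67. 163.] box 42 91 145 186 [0.5761 0.0353 0.055 ]
jaw_edge 0.92 [125. 217.] box 89 161 173 263 [0.5419 0.0051 0.055 ]
```

View pics/w2.png

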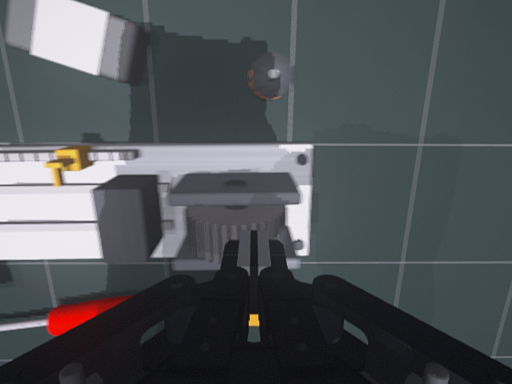

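```bash
cat > gap.py <<'E'
import sys
from h import *
d=np.load(f'pics/{sys.argv[1]}.npz'); M=(float(d['f']),float(d['cx']),float(d['cy']),d['T'])
a=[float(v) for v in sys.argv[2:]]
t=atz(M,a[:2],.055);j=atz(M,a[2:4],.055); e=t-j; y=np.array([-.018,1]); print(t.round(4),j.round(4),'gap along jig y mm',1e3*e[:2]@y)
E
python3 gap.py w1 216.4 163.5 243.5 166.7
python3 - <<'E'
from h import *
im=cv2.imread('pics/w2.png')
for r in (172,176,180,183,186): print(r,[tuple(int(v) for v in im[r,c,[2,0]]) for c in range(50,68)])
for r in (180,184,190,200): print(r,im[r,86:112].mean(-1).astype(int).tolist())
E
```

```text
[0.5617 0.0443 0.055 ] [0.5591 0.0176 0.055 ] gap along jig y mm 26.59328695842742
172 [(236, 224), (237, 198), (238, 169), (238, 146), (231, 87), (225, 76), (198, 74), (173, 70), (154, 64), (95, 55), (95, 68), (151, 146), (174, 170), (198, 199), (224, 231), (236, 243), (239, 247), (239, 246)]
176 [(236, 227), (238, 216), (237, 197), (238, 162), (239, 129), (229, 83), (221, 76), (198, 75), (170, 71), (131, 63), (93, 57), (107, 81), (153, 146), (185, 182), (205, 202), (222, 225), (237, 241), (237, 240)]
180 [(237, 242), (237, 227), (237, 211), (238, 194), (239, 159), (239, 112), (225, 80), (210, 76), (197, 75), (159, 68), (120, 63), (89, 58), (123, 105), (157, 149), (194, 194), (215, 216), (227, 228), (238, 242)]
183 [(152, 163), (166, 156), (184, 146), (208, 128), (219, 118), (227, 108), (233, 85), (227, 82), (202, 78), (175, 72), (152, 64), (99, 58), (91, 62), (108, 93), (119, 112), (127, 122), (137, 140), (147, 154)]
186 [(202, 208), (200, 207), (212, 199), (219, 194), (224, 181), (230, 168), (234, 151), (226, 143), (222, 156), (219, 177), (207, 185), (207, 200), (202, 206), (209, 213), (211, 217), (214, 221), (216, 222), (213, 219)]
180 [237, 238, 238, 238, 238, 238, 237, 237, 237, 238, 238, 237, 237, 237, 237, 238, 239, 240, 241, 236, 226, 201, 160, 121, 83, 63]
184 [91, 92, 93, 91, 92, 91, 90, 91, 90, 93, 98, 96, 93, 92, 86, 73, 67, 62, 61, 59, 61, 62, 62, 61, 61, 62]
190 [222, 222, 224, 211, 192, 178, 147, 119, 95, 94, 97, 98, 98, 98, 98, 99, 101, 94, 93, 81, 82, 84, 83, 83, 82, 83]
200 [237, 237, 238, 238, 228, 224, 199, 176, 145, 116, 117, 118, 118, 117, 116, 116, 118, 111, 101, 96, 88, 87, 86, 87, 87, 86]
```

```bash
python3 gap.py w2 57 185 92.5 190
python3 - <<'E'
import cv2
im=cv2.imread('pics/w2.png')[135:275,30:310]; cv2.imwrite('pics/w2c.png',cv2.resize(im,None,fx=2.8,fy=2.8,interpolation=2))
E
```

```text
[0.5624 0.0435 0.055 ] [0.5593 0.0228 0.055 ] gap along jig y mm 20.68567717042669
```

View pics/w2c.png

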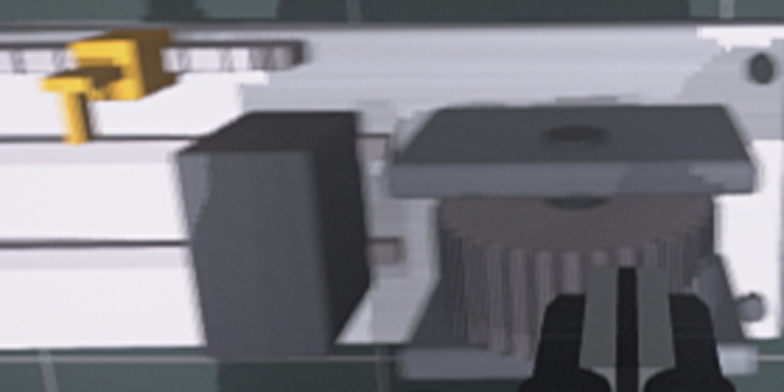

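Call:
jog_arm(
  deltas=[
    [[0,4,7,0,0,0,0],[0,0,2.5,0,0,0,0],[0,0,1,0,0,0,0],[0,0,0.8,0,0,0,0]],
  ],
)

```text
clock: 6.2
eef_pos: [0.5407, -0.0779, 0.0801]
tool_rot: [1.0, 0.002, 0.006, 0.007]
ft_force: [-2.8, -1.0, 9.2]
grip_width: 0.0002
```

Call:
jog_arm(
  deltas=[
    [[0,-6,0.8,0,0,0,0],[0,-6,0.8,0,0,0,0],[0,-6,0.8,0,0,0,0]],
  ],
)

```text
clock: 6.5
eef_pos: [0.5404, -0.0645, 0.0822]
tool_rot: [1.0, 0.0, 0.007, 0.012]
ft_force: [-2.2, -0.1, 2.6]
grip_width: -0.0002
```

Call:
jog_arm(
  deltas=[
    [[0,-5,1.2,0,0,0,0],[0,-5,1.2,0,0,0,0],[0,-5,1.2,0,0,0,0]],
  ],
)

```text
clock: 6.8
eef_pos: [0.5404, -0.05, 0.0813]
tool_rot: [1.0, -0.0, 0.008, 0.014]
ft_force: [-1.9, -1.0, 3.7]
grip_width: 0.0002
```

Call:
jog_arm(
  deltas=[
    [[0,0,-10,0,0,0,0],[0,14,0,1.6,-0.9,0,0],[0,14,0,0,0,0,0]],
  ],
)

```text
clock: 7.1
eef_pos: [0.5403, -0.0756, 0.0928]
tool_rot: [1.0, 0.003, -0.0, -0.001]
ft_force: [0.1, 1.0, 0.3]
grip_width: -0.0004
```

```bash
python3 look.py w3
python3 - <<'E'
from h import *
im=cv2.imread('pics/w3.png')
for r in (180,184,188): print(r,[tuple(int(v) for v in im[r,c,[2,0]]) for c in range(48,68)])
for r in (190,194,198,204): print(r,im[r,70:100].mean(-1).astype(int).tolist())
E
```

```text
7.1 [ 0.5403 -0.0756  0.0928] [-1.7988e+02  4.0000e-02  3.1000e-01] [0.07 0.96 0.33]
wheel 0.74 [219. 221.] box 180 282 203 261 [ 0.5484 -0.0574  0.08  ]
jaw 0.7 [109. 219.] box 71 147 172 259 [0.539  0.0149 0.055 ]
mark 0.56 [ 68. 160.] box 43 91 143 183 [0.5765 0.0347 0.055 ]
jaw_edge 0.66 [109. 213.] box 72 147 172 260 [0.5431 0.0141 0.055 ]
180 [(171, 182), (171, 181), (172, 183), (180, 172), (197, 160), (218, 147), (225, 125), (233, 107), (229, 83), (224, 81), (199, 77), (169, 76), (132, 67), (94, 61), (97, 70), (114, 102), (128, 123), (138, 136), (148, 153), (161, 170)]
184 [(227, 231), (227, 231), (227, 231), (226, 231), (229, 223), (227, 219), (228, 210), (231, 192), (232, 177), (226, 176), (222, 181), (226, 199), (218, 200), (216, 216), (222, 229), (226, 230), (227, 231), (227, 232), (227, 231), (227, 230)]
188 [(222, 226), (221, 225), (222, 226), (222, 226), (222, 226), (221, 225), (222, 225), (222, 226), (223, 226), (221, 226), (222, 226), (223, 226), (222, 225), (222, 226), (221, 225), (222, 226), (222, 225), (222, 226), (221, 225), (223, 226)]
190 [227, 213, 196, 186, 158, 132, 118, 118, 118, 119, 117, 118, 117, 117, 117, 119, 119, 119, 120, 119, 119, 120, 119, 120, 121, 119, 120, 118, 119, 117]
194 [237, 236, 225, 207, 185, 164, 122, 117, 119, 117, 118, 117, 116, 116, 116, 116, 117, 118, 118, 119, 118, 119, 118, 118, 120, 119, 120, 119, 119, 119]
198 [237, 237, 232, 224, 204, 179, 159, 119, 117, 117, 116, 117, 116, 117, 116, 117, 118, 118, 117, 119, 118, 118, 118, 119, 119, 118, 118, 119, 118, 118]
204 [237, 237, 237, 234, 225, 204, 179, 163, 119, 118, 117, 118, 116, 117, 117, 116, 117, 117, 118, 117, 116, 117, 117, 118, 118, 119, 117, 119, 119, 117]
```

```bash
python3 gap.py w3 57 184 73.5 188
```

```text
[0.5616 0.0436 0.055 ] [0.5591 0.034  0.055 ] gap along jig y mm 9.59331612869209
```

Call:
jog_arm(
  deltas=[
    [[0,2,8,0,0,0,0],[0,0,2.5,0,0,0,0],[0,0,1,0,0,0,0],[0,0,0.8,0,0,0,0]],
  ],
)

```text
clock: 7.8
eef_pos: [0.5396, -0.0766, 0.0804]
tool_rot: [1.0, 0.003, -0.0, 0.0]
ft_force: [-3.6, -1.4, 7.2]
grip_width: -0.0
```

Call:
jog_arm(
  deltas=[
    [[0,-6,0.8,0,0,0,0],[0,-6,0.8,0,0,0,0],[0,-6,1,0,0,0,0]],
  ],
)

```text
clock: 8.1
eef_pos: [0.5393, -0.0619, 0.082]
tool_rot: [1.0, 0.002, 0.001, 0.004]
ft_force: [-2.7, -1.7, 4.8]
grip_width: 0.0002
```

Call:
jog_arm(
  deltas=[
    [[0,-3,1,0,0,0,0],[0,0,-10,0,0,0,0],[0,5,-10,0,0,0,0]],
  ],
)

```text
clock: 8.4
eef_pos: [0.5379, -0.0626, 0.1017]
tool_rot: [1.0, 0.003, -0.001, 0.004]
ft_force: [-0.1, 0.3, -0.3]
grip_width: -0.0002
```

```bash
python3 look.py w4
python3 - <<'E'
from h import *
d=np.load('pics/w4.npz');M=(float(d['f']),float(d['cx']),float(d['cy']),d['T']);p=proj(M,(.5618,.044,.055)).astype(int);print(p)
im=cv2.imread('pics/w4.png'); y0=max(p[1]-45,0);x0=max(p[0]-50,0); cv2.imwrite('pics/w4c.png',cv2.resize(im[y0:y0+75,x0:x0+100],None,fx=7,fy=7,interpolation=2));print(x0,y0)
E
```

```text
8.4 [ 0.5379 -0.0626  0.1017] [1.7949e+02 8.0000e-02 3.2000e-01] [-0.09  0.3  -0.25]
wheel 0.8 [249. 216.] box 202 300 195 245 [ 0.5455 -0.061   0.08  ]
jaw 0.61 [121. 212.] box 87 157 166 250 [0.5381 0.0226 0.055 ]
mark 0.85 [ 91. 154.] box 70 113 137 177 [0.5762 0.037  0.055 ]
jaw_edge 0.66 [124. 206.] box 87 157 166 251 [0.542  0.0203 0.055 ]
tube 0.69 [  5. 282.] box 0 12 245 299 [0.4699 0.1313 0.031 ]
[ 82 176]
32 131
```

View pics/w4c.png

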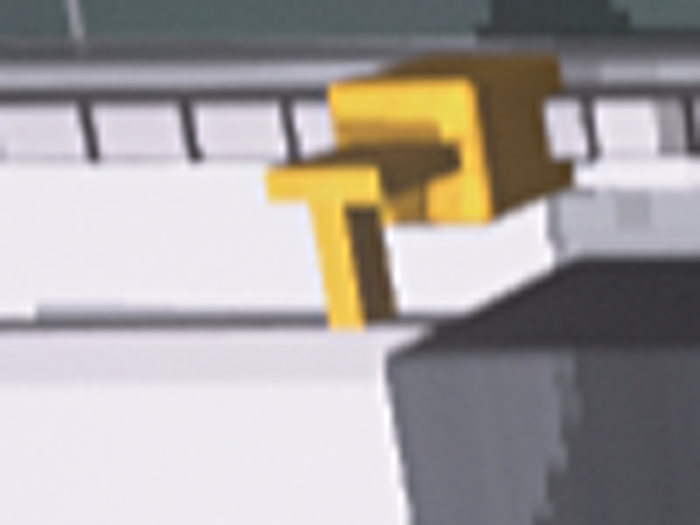

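Call:
jog_arm(
  deltas=[
    [[0,6,12,0,0,0,0],[0,0,5,0,0,0,0],[0,0,2,0,0,0,0],[0,0,1,0,0,0,0],[0,0,0.8,0,0,0,0]],
  ],
)

```text
clock: 9.2
eef_pos: [0.5381, -0.0715, 0.0817]
tool_rot: [1.0, 0.001, 0.0, 0.006]
ft_force: [-1.2, 0.1, 6.7]
grip_width: 0.0001
```

Call:
jog_arm(
  deltas=[
    [[0,-4,0.7,0,0,0,0],[0,-4,0.7,0,0,0,0]],
  ],
)

```text
clock: 9.4
eef_pos: [0.538, -0.0655, 0.082]
tool_rot: [1.0, 0.0, 0.001, 0.007]
ft_force: [-2.1, -0.7, 8.6]
grip_width: 0.0001
```

Call:
jog_arm(
  deltas=[
    [[0,0,-15,0,0,0,0],[0,-10,-35,0.8,0,0,0],[0,-45,-10,0,0,0,0],[0,-45,0,0,0,0,0],[0,0,0,0,0,0,0]],
  ],
)

```text
clock: 9.9
eef_pos: [0.5371, 0.0184, 0.1408]
tool_rot: [1.0, 0.013, -0.002, -0.008]
ft_force: [0.2, -0.9, -0.1]
grip_width: 0.0003
```

```bash
python3 look.py w5
python3 - <<'E'
from h import *
d=np.load('pics/w5.npz');M=(float(d['f']),float(d['cx']),float(d['cy']),d['T']);p=proj(M,(.5618,.044,.055)).astype(int);print(p)
im=cv2.imread('pics/w5.png'); y0=max(p[1]-35,0);x0=max(p[0]-40,0); cv2.imwrite('pics/w5c.png',cv2.resize(im[y0:y0+65,x0:x0+90],None,fx=8,fy=8,interpolation=2));print(x0,y0)
E
```

```text
9.9 [0.5371 0.0184 0.1408] [-179.06    0.2     1.49] [ 0.23 -0.86 -0.08]
wheel 0.59 [360. 199.] box 315 403 179 226 [ 0.5439 -0.0546  0.08  ]
jaw 0.89 [241. 194.] box 222 260 155 225 [0.537  0.0292 0.055 ]
mark 0.71 [242. 191.] box 221 260 155 225 [0.5396 0.0281 0.055 ]
jaw_edge 0.81 [243. 192.] box 221 261 155 226 [0.5385 0.0276 0.055 ]
tube 0.73 [112. 169.] box 88 133 80 268 [0.5479 0.1396 0.031 ]
[221 161]
181 126
```

View pics/w5c.png

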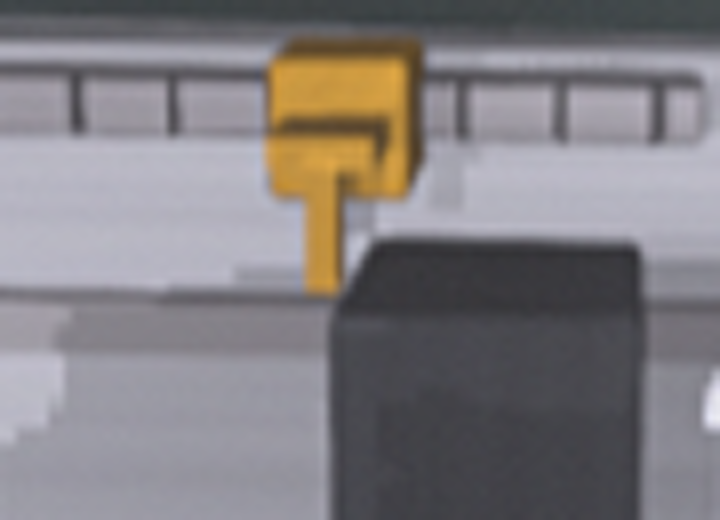

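```bash
python3 gap.py w5 221.2 162.5 222.4 165.5
python3 - <<'E'
from h import *
im=cv2.imread('pics/w5.png')
print([tuple(int(v) for v in im[158,c,[2,0]]) for c in range(214,230)])
for r in (168,172,180): print(im[r,216:230].mean(-1).astype(int).tolist())
E
```

```text
[0.5613 0.0442 0.055 ] [0.559  0.0433 0.055 ] gap along jig y mm 0.8596723271166236
[(182, 194), (181, 194), (183, 195), (182, 197), (180, 190), (189, 108), (190, 64), (192, 64), (185, 60), (120, 68), (164, 173), (169, 183), (94, 100), (55, 58), (53, 55), (56, 59)]
[131, 131, 130, 130, 133, 127, 83, 72, 75, 76, 75, 74, 74, 73]
[156, 155, 157, 157, 157, 151, 92, 71, 74, 76, 74, 74, 74, 73]
[156, 156, 157, 155, 158, 159, 99, 70, 73, 75, 74, 74, 67, 68]
```

```bash
python3 -c "
from workcell import *
print(job_done()); o=get_obs(); print(o['clock'],o['ft_force'],o['eef_pos'])"
```

```text
the job is handed in; nothing more can be done
None
the job is handed in; nothing more can be done
```

I closed the jaw to the pointer with four short strokes of the shut fingertips on the wheel. The readings I saw while pressing peaked at about 9 N. Then I lifted the hand clear and handed the job in at about 10 s on the robot's clock.

- **Jaw position:** The last wrist picture, from nearly straight above, showed the jaw's face about 0.9 mm short of the pointer tip (limit 2.5 mm). A rougher reading of the same picture's pixels gave about 0.5 mm. The gap measured 26.6 mm at the start, then 20.7, 9.6 and about 3.4 mm (the last estimated by eye) between strokes. The first stroke slipped a little, so it moved the jaw less than planned.
- **Hand clear:** The fingertips were about 14 cm above the table and the wrist force was under 1 N, so the robot was touching nothing.
- **Other parts:** I did not re-measure the tube, motor, battery, screwdriver and block at the end. Apart from pressing the wheel, the fingers stayed above all of them and met nothing unexpected. The pointer's tip read within about 1 mm of the same place in the pictures where I measured it.
- **Disagreement:** In the last picture the detector returned the jaw's outline when asked for the pointer, so I measured the pointer from the picture myself. No verdict was given on handing in.

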